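Hang the rinse basket up to drip-dry

ROBOT

A 6-joint arm with a two-finger parallel gripper is mounted at the origin on the work surface. World frame = base frame: x ahead of the robot, y to its left, z up, the work surface at z = 0. Lengths are in m, angles in degrees, forces in N, time in s.
With the tool pointing down it reaches from about 0.275 to 0.725 m from the base axis. Payload 5.6 kg.
Tool frame: the origin (TCP) lies midway between the tips of the shut fingers; the grasp point (between the pads) lies 19 mm behind it (manip.hold_point_z is the distance from the TCP to the grasp point, in m); x points along the fingers, z is the direction in which the jaws open and shut, and the axes are right-handed (so a half turn about x gives the same grasp; the last joint's range is limited). The gripper opens to 85 mm and grips with 20 to 120 N. Pads are 22 mm wide; open, the fingers measure 114 mm over their backs; the gripper's body (76 mm by 85 mm) begins 54 mm behind the grasp point. The pads swing forward as they close: fully open they stand 13 mm farther back than shut.
Start: joints at [-53.022, 14.616, 6.199, 0, -81.583, -16.306], TCP at [0.194, -0.515, 0.231] pointing down, gripper open.
Joint ranges: [-168.99, 168.99], [-69.2, 112.95], [-62.41, 85.93], [-164.36, 98.24], [-168.68, -3.75], [-174.98, 174.98]. Speed limits (degrees/s): [147.25, 147.25, 180, 180, 180, 180].

INTERFACE

Orientations are given as [roll, pitch, yaw] about the fixed x, y, z axes, in that order (R = Rz(yaw) Ry(pitch) Rx(roll)).
In Python, from plant import sensors, optics, close_job, spotter, manip gives the robot as it stands.
- The arm moves only by the tool apply_moves, never from a script. Its argument "deltas" is a list of rows, each a list of 3 entries, a list of its own where there are three numbers: the finger opening in mm, from 0 to 85.4, then the shift along the tool's x, y, z in mm, then the turn, a rotation vector about the tool's x, y, z in degrees. In form: [[gripper, [tx, ty, tz], [wx, wy, wz]], ...]. A call has exactly 8 rows; each row is the pose to reach, as a shift and turn from the pose commanded when the call began, along the tool's axes at that moment; what a row does not reach only later rows make up. A row lasts 1/12 s, in which the tool goes at most 41.7 mm and 7.16 degrees, less where a joint would pass 70% of its speed; a pose out of reach is approached as far as the arm can. A call with a gripper value outside its range is refused whole. The fingers move at their own pace and stop on an object; "force" is the grip in N (left out, the last holds). Time passes only in rows, so rows that repeat a pose let the fingers close, or fill a call up. It gives the time, the measured TCP pose, the force and the opening at its end, in the units of the state.
- sensors.state(): the state, without advancing time (a new reading comes with each control period).
- optics.get_image(name): name is "scene" or "top"; returns (picture, depth): 480x640x3 uint8, red, green, blue; 480x640 float32, m along the optical axis (not along the pixel's ray), 0 where there is no reading.
- optics.calibration(name): a dict with "fx", "fy", "cx", "cy" (pixels), "distortion" ([k1, k2, p1, p2, k3] as OpenCV has them; the pictures are not rectified), "rvec" (rotation vector, rad) and "tvec" (3), from world to camera coordinates, as OpenCV has them. Camera axes: x right, y down, z forward; pixel columns grow to the right and rows downward; lengths in m; the calibration is good to about 2 mm. A picture is of the moment at which its call begins. calibration takes no time and is no camera call.
- close_job(): hands the job in, once; it reports no verdict.
Trained networks look in the newest picture that a camera, given by its name, has taken for a name from the list of things; names that differ only in an ending like _2 or _b are one class to them, and where a whole thing is asked for, a point or a joint stands for the part that bears it (a point fixed in the world has none). Each returns a list of dicts, best first, with "score" (0 to 1); they miss things now and then, are a little off and sometimes report something else, mostly with a low value. They report only what shows in the picture. A call takes as long as a camera call. They do not tell look-alikes from the thing itself.
- spotter.regions_of(name, camera): "region" (480x640 bool, what is visible of it) and "box" ([left, top, right, bottom] in pixels, round what is visible of it).
- spotter.landmark_of(name, camera): "location" ([column, row] in pixels: a listed point, or the origin of a listed thing).
The state is a dict: "time_s": time; "joint_positions": joint angles; "qd": joint speeds; "effort": joint torques, N m; "eef_pos": TCP position; "tcp_rot": TCP orientation; "ft_force": force on the tool from outside, world axes, zero at the start; "wrist_torque": the same for the moment, N m; "opening": finger opening in m.
Only numpy, scipy, OpenCV 4.12 (cv2) and the standard library are available. Lean on these libraries where they do the work, as an engineer would, in place of code of your own. Each camera call takes 0.05 s, during which the arm holds its last target. There are 200 camera calls.

TASK

Hang the rinse basket, with its two flanges still in it, by its handle on the hook of the drying stand, so that it hangs freely and at rest above the drip tray. Leave the other things on the table where they are.

Things in the scene. Friction and masses are not known exactly. Their poses are not given: they have to be found in the camera images.
- basket: Loose perforated steel basket 74 (x) x 130 (y) x 45 mm high, 0.22 kg. Origin: centre of underside. Fixed upright handle in its plane x = 0: uprights at y = +-63 mm, joined by a flat bar 10 mm thick (x), 12 mm high, its centreline rising from z = 132 mm at the ends to a crest of 142 mm at y = 0. Pinch the bar from above, fingers closing along x, some 36 mm off the middle: the hook needs the middle.
- bail_mid (a point): Crest of the basket's handle: the bar's centreline at mid-length, 142 mm above the basket's underside; axes as the basket's.
- stand: Fixed drying stand: white drip tray 130 (x) x 180 (y) x 12 mm high; 13 mm post 90 mm behind the tray's centre (+x), 265 mm high; at its top a clamp block 28 x 26 x 26 mm holds an upturned steel hook that reaches to -x over the tray. Origin: centre of the tray's underside, directly below the hook's seat.
- hook_seat (a point): Lowest point (seat) of the hook, centreline of its 10 mm thick round wire, 235 mm above the table; axes as the stand's: the hook points along -x, the post is 90 mm away to +x. From the seat the wire rises to +x to an arm 18 mm higher at x = +35 mm, and to -x to the tip.
- hook_tip (a point): Free end of the hook (centre of its rounded end, radius 5 mm): 26 mm out (-x) from the seat and 26 mm above it. The handle's bar must pass over it.
- flange_a: Loose aluminium stub flange in the basket: disc 50 mm across and 7 mm thick with a 30 mm thick stub, 30 mm high in all, 60 g. Origin: centre of its underside.
- flange_b: A second flange just like flange_a, in the other half of the basket.
- lens_holder: Bystander: lens in a black ring on a short post, 48 mm wide, 102 mm high. Origin at the centre of its underside.
- jar: Bystander: amber jar, 60 mm across, 85 mm high. Origin at the centre of its underside.
- clamp: Bystander: steel vacuum clamp lying flat, about 90 x 65 mm, 18 mm high. Origin at the centre of its underside.
- driver: Bystander: screwdriver, 160 mm long, lying along its x.
- stage_insert: Bystander: flat black frame 110 x 110 x 8 mm. Origin at the centre of its underside.
- wash_bottle: Bystander: white bottle, 64 mm across, 160 mm high. Origin at the centre of its underside.
Things that resemble listed ones, but are neither listed nor needed, are in the scene too. Leave any blue or green look-alike of the basket alone. What is shaped like the flange_a but orange is not meant.

How it is judged:
By the outcome, as a careful person would: the job done as asked, in the order asked, and still so for the second after the job is handed in, with the robot touching nothing.
It also fails if it takes over 54 s, if anything falls off the work surface, if the arm or the gripper's body presses on something with over 40 N, if the wrist force passes 120 N, or if a joint passes its speed limit or range.

## Working session

There is one attempt and no reset: what is moved stays moved. The work goes in short steps, Python scripts to look and compute and a tool call to move; the robot and the scene stay as the last step left them, time stands still between calls to the robot, and variables do not carry over. Pictures are saved under pics/ and viewed, about 8 in all and at most 12, crops included, and the job is handed in when it is done.

Besides the shell and the picture viewer there is one more tool, called after "Request:" by a JSON object that holds its "op" and its "data", one argument or row to a line. apply_moves: Moves the arm, as the interface text tells. Its arguments: {"type":"object","properties":{"deltas":{"type":"array","items":{"type":"array"}},"force":{"type":"number"}},"required":["deltas"]}

```bash
mkdir -p pics; cat > h.py <<'E'
import numpy as np, cv2
from plant import sensors, optics, spotter, manip
def cal(n):
    c=optics.calibration(n); K=np.array([[c['fx'],0,c['cx']],[0,c['fy'],c['cy']],[0,0,1.]])
    R=cv2.Rodrigues(np.array(c['rvec'],float))[0]; return K,np.array(c['distortion'],float),R,np.array(c['tvec'],float).ravel()
def ray(n,uv):
    K,D,R,t=cal(n); p=cv2.undistortPoints(np.array(uv,float).reshape(-1,1,2),K,D).reshape(-1,2)
    d=np.c_[p,np.ones(len(p))]@R; return -R.T@t,d   # d has unit depth
def at_z(n,uv,z):
    o,d=ray(n,uv); return o+d*((z-o[2])/d[:,2])[:,None]
def at_depth(n,uv,dep):
    o,d=ray(n,uv); return o+d*np.asarray(dep)[:,None]
def proj(n,P):
    K,D,R,t=cal(n); return cv2.projectPoints(np.array(P,float).reshape(-1,1,3),cv2.Rodrigues(R)[0],t,K,D)[0].reshape(-1,2)
def cloud(n,dep,mask):
    v,u=np.nonzero(mask&(dep>0)); return at_depth(n,np.c_[u,v],dep[v,u])
def snap(n,f=None):
    im,d=optics.get_image(n)
    if f: cv2.imwrite('pics/'+f,im[:,:,::-1])
    return im,d
E
python3 - <<'E'
from h import *
np.set_printoptions(precision=4,suppress=True)
for c in('scene','top'):
    im,d=snap(c,c+'0.png'); o,_=ray(c,[[320,240]]); print(c,o)
    for n in('basket','stand','flange_a'):
        for r in spotter.regions_of(n,c)[:5]:
            P=cloud(c,d,r['region']); print(n,round(r['score'],2),np.array(r['box']),P.min(0) if len(P) else '',P.max(0) if len(P) else '')
    for n in('bail_mid','hook_seat','hook_tip','basket','stand'):
        for r in spotter.landmark_of(n,c)[:3]: print(n,round(r['score'],2),np.array(r['location']))
print(sensors.state(),manip.hold_point_z)
E
```

```text
scene [1.1359 0.3329 0.8798]
basket 0.97 [415.3 368.9 479.2 467.9] [ 0.5825  0.3447 -0.0029] [0.7478 0.4327 0.1498]
basket 0.74 [442.9 226.8 480.3 298.9] [ 0.0554  0.2564 -0.0037] [0.3327 0.3736 0.1507]
basket 0.6 [363.6 302.9 428.9 360.6] [ 0.4396  0.1302 -0.0037] [0.5886 0.2983 0.1493]
stand 0.84 [212.8 189.  292.4 310.1] [ 0.1844 -0.4408 -0.004 ] [ 0.5902 -0.1135  0.269 ]
flange_a 0.6 [439.5 351.8 462.1 372.1] [ 0.5024  0.3284 -0.0032] [0.5454 0.3786 0.0333]
flange_a 0.55 [396.5 335.  412.7 347.3] [0.5039 0.2294 0.0093] [0.5369 0.273  0.0371]
flange_a 0.54 [369.5 332.4 391.3 350.8] [0.5084 0.1652 0.0009] [0.5809 0.2162 0.046 ]
bail_mid 0.79 [465.6 392.4]
bail_mid 0.65 [471.6 240.8]
hook_seat 0.95 [239.3 202.2]
hook_seat 0.31 [392.7 346.8]
hook_tip 0.97 [247.3 188.5]
basket 0.7 [455.9 280.9]
basket 0.37 [249.9 270.6]
stand 0.7 [250.8 272. ]
stand 0.62 [307.1 312.7]
top [ 0.2419 -0.0053  1.5397]
basket 0.91 [228.4 213.4 280.5 252.7] [ 0.47    0.15   -0.0077] [0.5922 0.3123 0.1547]
basket 0.75 [204.8 294.1 243.  346.5] [ 0.184   0.259  -0.0066] [0.3262 0.3671 0.1531]
basket 0.64 [190
[... 572 characters left out ...]
l_mid 0.67 [196.6 177.3]
hook_seat 0.81 [403.6 243.8]
hook_tip 0.55 [404.9 246.9]
basket 0.95 [207.6 187. ]
basket 0.91 [254.6 234. ]
basket 0.66 [227.6 320.2]
stand 0.85 [394.7 256.5]
stand 0.28 [324.  194.8]
{'time_s': 0.9, 'joint_positions': array([-53.0209,  14.6143,   6.1995,  -0.0002, -81.5837, -16.306 ]), 'qd': array([-0.0281,  0.1221,  0.0289, -0.0334,  0.0213,  0.0635]), 'effort': array([ -0.0006, -38.6394,  23.8071,   5.3677,  -0.0003,  -0.    ]), 'eef_pos': array([ 0.1942, -0.5146,  0.2313]), 'tcp_rot': array([-154.8729,   89.9985,  -44.1998]), 'ft_force': array([-0.3053, -0.5379, -0.5715]), 'wrist_torque': array([-0.0382,  0.023 , -0.0252]), 'opening': 0.08513265328583816} 0.0187
```

```bash
python3 - <<'E'
import cv2,numpy as np
a=cv2.imread('pics/scene0.png');b=cv2.imread('pics/top0.png')
A=cv2.resize(a[180:480,200:500],(500,500),interpolation=cv2.INTER_CUBIC)
cv2.imwrite('pics/scene_c.png',cv2.resize(a[175:480,195:500],(600,600),interpolation=cv2.INTER_CUBIC))
cv2.imwrite('pics/top_c.png',cv2.resize(b[140:360,170:450],(763,600),interpolation=cv2.INTER_CUBIC))
E
```

```text
(no output)
```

View pics/scene_c.png

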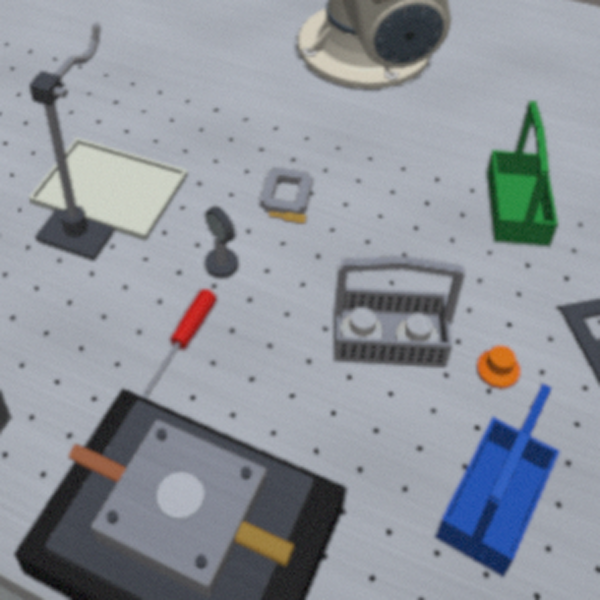

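View pics/top_c.png

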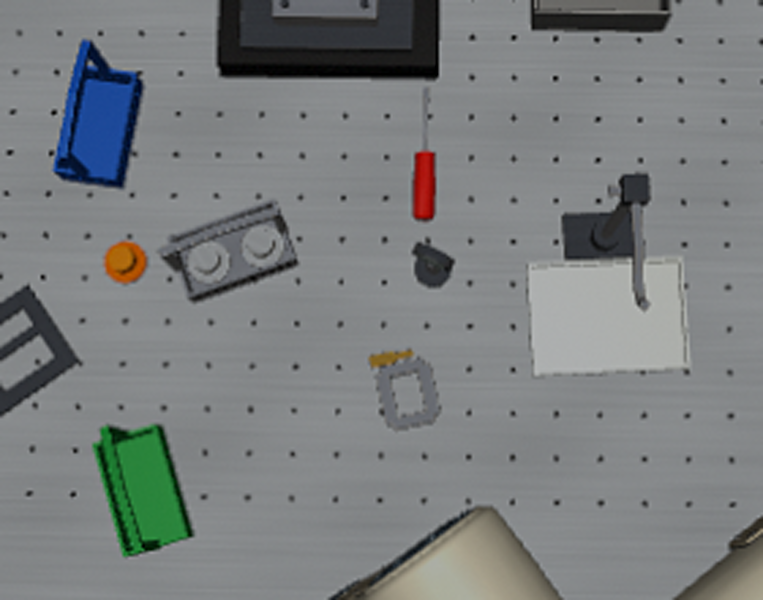

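The steel-grey perforated basket at scene (396,332) / top (254,234) fits: it holds two aluminium flanges. The blue one (scene 447,418; top 207,182) and the green one (scene 461,263; top 224,320) are look-alikes, and the orange flange at scene (451,362) isn't meant. The crops already show the basket enlarged. Next I measure the poses.

```bash
cat > meas.py <<'E'
from h import *
np.set_printoptions(precision=4,suppress=True)
from scipy.optimize import least_squares
def tri(us,ut):
    o1,d1=ray('scene',[us]);o2,d2=ray('top',[ut]);d1=d1[0];d2=d2[0]
    s=np.linalg.lstsq(np.c_[d1,-d2],o2-o1,rcond=None)[0]; a=o1+s[0]*d1;b=o2+s[1]*d2
    return (a+b)/2,np.linalg.norm(a-b)
E
python3 - <<'E'
from meas import *
from scipy.spatial.transform import Rotation as Ro
for c,w in(('top',(215,285,200,260)),('scene',(355,435,295,365))):
    im,d=snap(c); m=np.zeros(d.shape,bool); m[w[2]:w[3],w[0]:w[1]]=1
    P=cloud(c,d,m); B=P[(P[:,2]>.118)&(P[:,2]<.16)]
    v=cv2.fitLine(B[:,:2].astype(np.float32),cv2.DIST_HUBER,0,.01,.01).ravel()
    s=(B[:,:2]-v[2:])@v[:2]; lo,hi=s.min(),s.max()
    print(c,len(B),'line',v,'ends',v[2:]+v[:2]*lo,v[2:]+v[:2]*hi,hi-lo,'mid',v[2:]+v[:2]*(lo+hi)/2,'z',np.median(B[:,2]))
    for n in('bail_mid','hook_seat','hook_tip','stand','basket'):
        print(n,[(np.array(r['location']),round(r['score'],2)) for r in spotter.landmark_of(n,c)])
    for n,z in(('bail_mid',.142),('hook_seat',.235),('hook_tip',.261),('stand',0),('basket',0)):
        print('  ',n,[at_z(c,[r['location']],z)[0][:2] for r in spotter.landmark_of(n,c)])
    # tray and hook
    w=(355,430,195,285) if c=='top' else (205,295,180,315)
    m[:]=0;m[w[2]:w[3],w[0]:w[1]]=1
    hsv=cv2.cvtColor(im,cv2.COLOR_RGB2HSV)
    P=cloud(c,d,m); H=P[(P[:,2]>.215)&(P[:,2]<.30)]; 
    print('hook pts',len(H),H.min(0),H.max(0)); print(H[np.argsort(H[:,0])][::max(1,len(H)//14)])
    t=m&(im.min(2)>(np.percentile(im[m].min(1),75)))
    k,l,st,ce=cv2.connectedComponentsWithStats(t.astype(np.uint8)); i=1+st[1:,4].argmax(); v,u=np.nonzero(l==i)
    q=at_z(c,np.c_[u,v],.012)[:,:2]; print('tray rect',cv2.minAreaRect((q*1000).astype(np.float32)))
R=Ro.from_euler('xyz',sensors.state()['tcp_rot'],degrees=True).as_matrix(); print(R)
E
```

```text
top 205 line [ 0.359  -0.9334  0.5264  0.2232] ends [0.5016 0.2879] [0.5506 0.1603] 0.13672185284476868 mid [0.5261 0.2241] z 0.1420696238108694
bail_mid [(array([249.1, 224. ]), 0.82), (array([194. , 174.5]), 0.61), (array([216.3, 320.7]), 0.59)]
hook_seat [(array([405.9, 242.2]), 0.68)]
hook_tip [(array([391.2, 257.9]), 0.43)]
stand [(array([395. , 255.4]), 0.86)]
basket [(array([256.1, 233.5]), 0.96), (array([224.1, 318.8]), 0.79), (array([468.2, 220.8]), 0.27)]
   bail_mid [array([0.5284, 0.2246]), array([0.6763, 0.3957]), array([0.2495, 0.3062])]
   hook_seat [array([ 0.4654, -0.2144])]
   hook_tip [array([ 0.4187, -0.1711])]
   stand [array([ 0.4629, -0.217 ])]
   basket [array([0.5269, 0.2243]), array([0.2566, 0.3138]), array([ 0.5781, -0.4538])]
hook pts 289 [ 0.4312 -0.2167  0.2367] [ 0.5636 -0.1779  0.2741]
[[ 0.4312 -0.2064  0.2676]
 [ 0.4478 -0.2074  0.2456]
 [ 0.4626 -0.2088  0.238 ]
 [ 0.4764 -0.2068  0.2521]
 [ 0.4892 -0.209   0.2558]
 [ 0.5019 -0.2033  0.2597]
 [ 0.5155 -0.2009  0.2592]
 [ 0.53   -0.2017  0.2553]
 [ 0.5374 -0.2013  0.2587]
 [ 0.5408 -0.2052  0.2679]
 
[... 1091 characters left out ...]
0.2178]), array([0.2557, 0.3146])]
hook pts 435 [ 0.4352 -0.2147  0.2151] [ 0.5703 -0.1751  0.2692]
[[ 0.4352 -0.2091  0.2659]
 [ 0.4455 -0.2056  0.2442]
 [ 0.4607 -0.2079  0.2389]
 [ 0.4876 -0.2039  0.2411]
 [ 0.5109 -0.1996  0.2562]
 [ 0.5301 -0.2055  0.2565]
 [ 0.5467 -0.1977  0.2655]
 [ 0.5524 -0.1908  0.2664]
 [ 0.5554 -0.197   0.2225]
 [ 0.5583 -0.1752  0.2563]
 [ 0.5604 -0.2019  0.2217]
 [ 0.5647 -0.2036  0.2394]
 [ 0.5669 -0.1967  0.2523]
 [ 0.5679 -0.1993  0.2493]
 [ 0.5703 -0.2091  0.2592]]
tray rect ((469.1507568359375, -203.15048217773438), (116.4835205078125, 167.4065704345703), 3.3350582122802734)
[[-0.     -0.9356 -0.3531]
 [-0.     -0.3531  0.9356]
 [-1.      0.      0.    ]]
```

Basket: crest at about (0.528, 0.2235), yaw 21°. Seat: about (0.464, -0.209), yaw 3.2°. I'll grip 36 mm off the middle on the +y side, tool yaw 201°, which keeps joint 6 near 0.

Request:
{"op": "apply_moves", "data": {
  "deltas": [
    [85,[-50,-573,609],[-90.3,0,0]],
    [85,[-50,-573,609],[-90.3,0,0]],
    [85,[-50,-573,609],[-90.3,0,0]],
    [85,[-50,-573,609],[-90.3,0,0]],
    [85,[-50,-573,609],[-90.3,0,0]],
    [85,[-50,-573,609],[-90.3,0,0]],
    [85,[-50,-573,609],[-90.3,0,0]],
    [85,[-50,-573,609],[-90.3,0,0]]
  ],
  "force": 80
}}

```text
time_s: 2.67
eef_pos: [0.3221, -0.2056, 0.2517]
tcp_rot: [178.9, 89.9, -12.8]
ft_force: [1.5, 0.3, -0.1]
opening: 0.085
```

```bash
cat > go.py <<'E'
# usage: go.py x y z yaw(tool z heading) -> delta in tool frame
import sys; from h import *
from scipy.spatial.transform import Rotation as Ro
x,y,z,yaw=map(float,sys.argv[1:5]); s=sensors.state()
R=Ro.from_euler('xyz',s['tcp_rot'],degrees=True); a=np.radians(yaw)
ex=np.array([0,0,-1.]);ez=np.array([np.cos(a),np.sin(a),0]);T=Ro.from_matrix(np.c_[ex,np.cross(ez,ex),ez])
M=R.as_matrix();print('t',s['time_s'],'pos',s['eef_pos'].round(4),'heading',np.degrees(np.arctan2(M[1,2],M[0,2])).round(2),'down',M[:,0].round(3),'q',s['joint_positions'].round(1),'F',s['ft_force'].round(1),'open',round(s['opening'],4))
print('shift mm',(R.inv().apply(np.array([x,y,z])-s['eef_pos'])*1000).round(1),'turn',(R.inv()*T).as_rotvec(degrees=True).round(1))
E
python3 go.py .515 .257 .28 201
```

```text
t 2.6667 pos [ 0.3221 -0.2056  0.2517] heading 168.3 down [ 0.001 -0.    -1.   ] q [ -8.7  -5.3 -12.9   0.  -82.3  -3. ] F [ 1.5  0.3 -0.1] open 0.085
shift mm [ -28.2 -492.1  -95.2] turn [-32.7  -0.1  -0. ]
```

Request:
{"op": "apply_moves", "data": {
  "deltas": [
    [85,[-28,-492,-95],[-32.7,0,0]],
    [85,[-28,-492,-95],[-32.7,0,0]],
    [85,[-28,-492,-95],[-32.7,0,0]],
    [85,[-28,-492,-95],[-32.7,0,0]],
    [85,[-28,-492,-95],[-32.7,0,0]],
    [85,[-28,-492,-95],[-32.7,0,0]],
    [85,[-28,-492,-95],[-32.7,0,0]],
    [85,[-28,-492,-95],[-32.7,0,0]]
  ]
}}

```text
time_s: 3.33
eef_pos: [0.4521, 0.1013, 0.2703]
tcp_rot: [-175.1, 89.9, 25.6]
ft_force: [0.8, -1.0, -0.4]
opening: 0.0849
```

```bash
python3 go.py .515 .257 .22 201
```

```text
t 3.3333 pos [0.4521 0.1013 0.2703] heading -159.29 down [ 0.001  0.    -1.   ] q [ 32.1   4.1  -0.9   0.  -84.9 -11.4] F [ 0.8 -1.  -0.4] open 0.0849
shift mm [  50.4 -123.4 -113.9] turn [-0.3 -0.1  0. ]
```

Request:
{"op": "apply_moves", "data": {
  "deltas": [
    [85,[50,-123,-114],[0,0,0]],
    [85,[50,-123,-114],[0,0,0]],
    [85,[50,-123,-114],[0,0,0]],
    [85,[50,-123,-114],[0,0,0]],
    [85,[50,-123,-114],[0,0,0]],
    [85,[50,-123,-114],[0,0,0]],
    [85,[50,-123,-114],[0,0,0]],
    [85,[50,-123,-114],[0,0,0]]
  ]
}}

```text
time_s: 4.0
eef_pos: [0.5151, 0.2538, 0.2205]
tcp_rot: [179.0, 89.9, 19.7]
ft_force: [0.4, -1.3, 0.0]
opening: 0.0851
```

```bash
python3 go.py .515 .257 .118 201; python3 - <<'E'
from h import *
im,_=snap('scene'); cv2.imwrite('pics/s1.png',cv2.resize(im[230:390,340:500,::-1],(600,600),interpolation=cv2.INTER_CUBIC))
E
```

```text
t 4.0 pos [0.5151 0.2538 0.2205] heading -159.35 down [ 0.001  0.    -1.   ] q [ 41.8  17.5   8.6   0.  -81.  -21.2] F [ 0.4 -1.3  0. ] open 0.0851
shift mm [102.5  -3.1  -0.9] turn [-0.4 -0.1 -0. ]
```

View pics/s1.png

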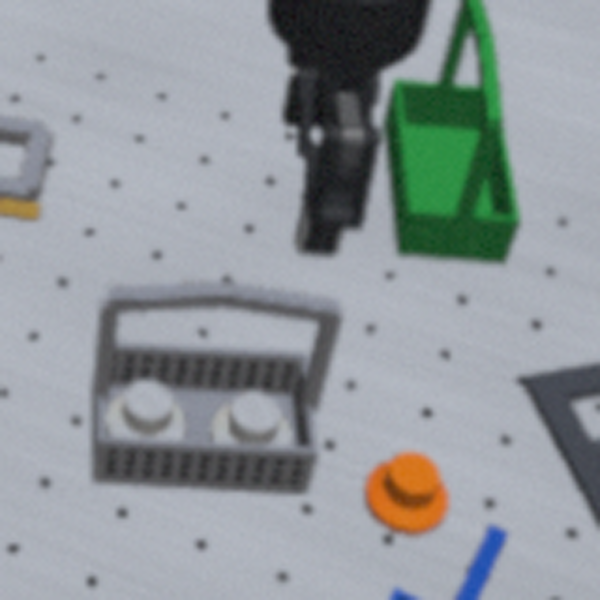

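The crop shows the grey basket with its two flanges and the gripper above it near (330,200), over the right half of the bar. Descend and close.

Request:
{"op": "apply_moves", "data": {
  "deltas": [
    [85,[40,-2,0],[0,0,0]],
    [85,[75,-3,0],[0,0,0]],
    [85,[102,-3,0],[0,0,0]],
    [85,[102,-3,0],[0,0,0]],
    [40,[102,-3,0],[0,0,0]],
    [20,[102,-3,0],[0,0,0]],
    [5,[102,-3,0],[0,0,0]],
    [5,[102,-3,0],[0,0,0]]
  ],
  "force": 80
}}

```text
time_s: 4.72
eef_pos: [0.5151, 0.2578, 0.1202]
tcp_rot: [-164.6, 89.8, 36.0]
ft_force: [0.6, 0.6, -0.2]
opening: 0.0379
```

Request:
{"op": "apply_moves", "data": {
  "deltas": [
    [5,[0,0,0],[0,0,0]],
    [5,[0,0,0],[0,0,0]],
    [5,[0,0,0],[0,0,0]],
    [5,[0,0,0],[0,0,0]],
    [5,[-6,0,0],[0,0,0]],
    [5,[-12,0,0],[0,0,0]],
    [5,[-20,0,0],[0,0,0]],
    [5,[-30,0,0],[0,0,0]]
  ]
}}

```text
time_s: 5.38
eef_pos: [0.5133, 0.2568, 0.1476]
tcp_rot: [8.6, 89.9, -150.7]
ft_force: [0.5, -0.0, -3.1]
opening: 0.0085
```

```bash
python3 go.py .515 .257 .28 201; python3 - <<'E'
from h import *
im,_=snap('scene'); cv2.imwrite('pics/s2.png',cv2.resize(im[230:390,340:500,::-1],(600,600),interpolation=cv2.INTER_CUBIC))
E
```

```text
t 5.3833 pos [0.5133 0.2568 0.1476] heading -159.34 down [-0.002 -0.001 -1.   ] q [ 42.2  19.6   0.8  -0.  -71.4 -21.5] F [ 0.5 -0.  -3.1] open 0.0085
shift mm [-132.4    0.5   -1.4] turn [-0.3  0.1 -0. ]
```

View pics/s2.png

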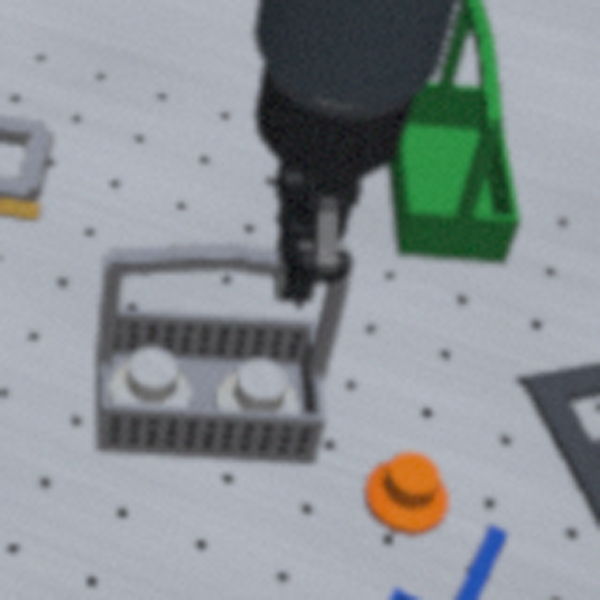

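Lifted level, with both flanges in it and the grip holding (about 3 N load). Raise, then carry to the spot in front of the hook tip.

Request:
{"op": "apply_moves", "data": {
  "deltas": [
    [5,[-20,0,0],[0,0,0]],
    [5,[-45,0,0],[0,0,0]],
    [5,[-70,0,0],[0,0,0]],
    [5,[-100,10,8],[0,0,0]],
    [5,[-125,30,23],[1,0,0]],
    [5,[-132,53,42],[3,0,0]],
    [5,[-132,76,60],[5,0,0]],
    [5,[-132,100,79],[6,0,0]]
  ]
}}

```text
time_s: 6.1
eef_pos: [0.475, 0.135, 0.2809]
tcp_rot: [-153.8, 89.9, 40.8]
ft_force: [0.6, -0.9, -3.1]
opening: 0.0086
```

```bash
python3 go.py .377 -.178 .28 183.2
```

```text
t 6.1 pos [0.475  0.135  0.2809] heading -165.4 down [ 0.002  0.001 -1.   ] q [ 34.1   7.5   4.5  -0.  -86.8 -19.5] F [ 0.6 -0.9 -3.1] open 0.0086
shift mm [  0.3 278.2 173.7] turn [11.4 -0.1  0.1]
```

Request:
{"op": "apply_moves", "data": {
  "deltas": [
    [5,[0,26,16],[1,0,0]],
    [5,[0,54,34],[2,0,0]],
    [5,[0,82,51],[3,0,0]],
    [5,[0,110,68],[4.5,0,0]],
    [5,[0,138,86],[6,0,0]],
    [5,[0,166,104],[7,0,0]],
    [5,[0,192,120],[8,0,0]],
    [5,[0,215,134],[9,0,0]]
  ]
}}

```text
time_s: 6.77
eef_pos: [0.399, -0.1077, 0.2805]
tcp_rot: [-180.0, 89.9, 5.6]
ft_force: [1.2, 0.7, -4.0]
opening: 0.0084
```

```bash
python3 go.py .377 -.178 .28 183.2
```

```text
t 6.7667 pos [ 0.399  -0.1077  0.2805] heading -174.4 down [ 0.001  0.    -1.   ] q [  6.8  -1.9  -5.6   0.  -86.2  -1.2] F [ 1.2  0.7 -4. ] open 0.0084
shift mm [ 0.4 67.8 28.7] turn [ 2.4 -0.1  0. ]
```

Request:
{"op": "apply_moves", "data": {
  "deltas": [
    [5,[0,18,8],[1,0,0]],
    [5,[0,34,14],[2,0,0]],
    [5,[0,48,20],[2.4,0,0]],
    [5,[0,60,25],[2.4,0,0]],
    [5,[0,68,29],[2.4,0,0]],
    [5,[0,68,29],[2.4,0,0]],
    [5,[0,68,29],[2.4,0,0]],
    [5,[0,68,29],[2.4,0,0]]
  ]
}}

```text
time_s: 7.43
eef_pos: [0.3781, -0.1763, 0.2799]
tcp_rot: [-132.5, 90.0, 50.8]
ft_force: [-0.4, -0.1, -3.0]
opening: 0.0082
```

```bash
python3 go.py .377 -.178 .28 183.2; python3 - <<'E'
from meas import *
ims=[]
for c,w in(('scene',(205,325,160,280)),('top',(355,435,215,295))):
    im,d=snap(c); ims.append(cv2.resize(im[w[2]:w[3],w[0]:w[1],::-1],(400,400),interpolation=cv2.INTER_CUBIC))
    for n,z in(('bail_mid',.305),('hook_seat',.235),('hook_tip',.261)):
        for r in spotter.landmark_of(n,c): print(c,n,round(r['score'],2),np.array(r['location']),at_z(c,[r['location']],z)[0][:2])
    m=np.zeros(d.shape,bool); m[w[2]:w[3],w[0]:w[1]]=1
    P=cloud(c,d,m); B=P[(abs(P[:,2]-.302)<.016)&(abs(P[:,0]-.377)<.03)&(P[:,1]<-.19)]
    if len(B)>5:
        print(len(B),B.min(0),B.max(0),np.median(B,0)); print(cv2.fitLine(B[:,:2].astype(np.float32),cv2.DIST_HUBER,0,.01,.01).ravel())
cv2.imwrite('pics/s3.png',np.hstack(ims))
E
```

```text
t 7.4333 pos [ 0.3781 -0.1763  0.2799] heading -176.72 down [ 0.  0. -1.] q [ -3.3  -1.4  -5.2  -0.  -86.2   6.6] F [-0.4 -0.1 -3. ] open 0.0082
shift mm [-0.1  1.7  1.2] turn [ 0.1 -0.   0. ]
scene bail_mid 0.95 [466.1 394.4] [0.7727 0.3826]
scene bail_mid 0.93 [254.  161.1] [ 0.3823 -0.2092]
scene bail_mid 0.63 [474.5 240.6] [0.4439 0.3281]
scene bail_mid 0.42 [242.3 185.8] [ 0.4808 -0.1785]
scene hook_seat 0.62 [238.3 204.4] [ 0.4696 -0.2074]
scene hook_tip 0.77 [245.9 186.3] [ 0.4288 -0.2085]
109 [ 0.3815 -0.2805  0.2862] [ 0.391  -0.1909  0.3084] [ 0.3867 -0.2333  0.2989]
[ 0.0567 -0.9984  0.387  -0.236 ]
top bail_mid 0.81 [195.8 175.1] [0.624  0.3441]
top bail_mid 0.77 [410.  273.4] [ 0.3739 -0.2125]
top bail_mid 0.64 [214.9 317.3] [0.2569 0.2738]
top hook_seat 0.54 [317.4 284.1] [0.3496 0.0214]
```

View pics/s3.png

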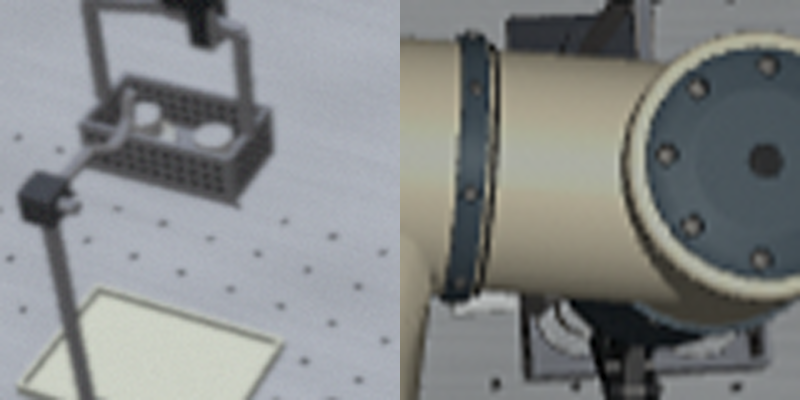

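The basket hangs in front of the hook: in the left half of the picture the tip is at about (130,95) and the bar runs above and beyond it. The right half (top view) is hidden by the arm. The crest is at about (0.380, -0.212), already on the hook's line, so move 84 mm towards the post (tool -z), passing over the tip.

Request:
{"op": "apply_moves", "data": {
  "deltas": [
    [5,[0,0,-8],[0,0,0]],
    [5,[0,0,-20],[0,0,0]],
    [5,[0,0,-34],[0,0,0]],
    [5,[0,0,-48],[0,0,0]],
    [5,[0,0,-62],[0,0,0]],
    [5,[0,0,-74],[0,0,0]],
    [5,[0,0,-82],[0,0,0]],
    [5,[0,0,-84],[0,0,0]]
  ]
}}

```text
time_s: 8.5
eef_pos: [0.4636, -0.1717, 0.2789]
tcp_rot: [-11.1, 89.9, 172.2]
ft_force: [0.1, -0.1, -3.0]
opening: 0.008
```

Request:
{"op": "apply_moves", "data": {
  "deltas": [
    [5,[0,0,0],[0,0,0]],
    [5,[0,0,0],[0,0,0]],
    [5,[8,0,0],[0,0,0]],
    [5,[16,0,0],[0,0,0]],
    [5,[24,0,0],[0,0,0]],
    [5,[30,0,0],[0,0,0]],
    [5,[30,0,0],[0,0,0]],
    [5,[30,0,0],[0,0,0]]
  ]
}}

```text
time_s: 9.17
eef_pos: [0.4615, -0.172, 0.2493]
tcp_rot: [3.6, 89.9, -173.1]
ft_force: [0.2, -0.2, -3.6]
opening: 0.0084
```

```bash
python3 go.py .462 -.173 .223 183.2; python3 - <<'E'
from meas import *
c='scene';im,d=snap(c); cv2.imwrite('pics/s4.png',cv2.resize(im[170:270,200:300,::-1],(600,600),interpolation=cv2.INTER_CUBIC))
for n,z in(('bail_mid',.275),('hook_seat',.235),('hook_tip',.261)):
    for r in spotter.landmark_of(n,c): print(c,n,round(r['score'],2),np.array(r['location']),at_z(c,[r['location']],z)[0][:2])
print(proj(c,[[.464,-.209,.235],[.438,-.2105,.261],[.464,-.2075,.273]]))
E
```

```text
t 9.1667 pos [ 0.4615 -0.172   0.2493] heading -176.73 down [-0.001 -0.    -1.   ] q [ -2.2   7.8   0.3   0.  -82.5   5.4] F [ 0.2 -0.2 -3.6] open 0.0084
shift mm [26.3  1.1 -0.5] turn [ 0.1  0.1 -0. ]
scene bail_mid 0.6 [236.8 189.9] [ 0.466  -0.2078]
scene bail_mid 0.56 [470.3 242.4] [0.4169 0.3212]
scene hook_seat 0.76 [238.7 203.5] [ 0.4662 -0.2085]
scene hook_seat 0.33 [177.1 239.7] [ 0.6326 -0.2603]
scene hook_tip 0.77 [244.9 186.1] [ 0.4291 -0.2112]
[[239.0539 202.9275]
 [243.1253 188.1317]
 [237.5015 190.1829]]
```

View pics/s4.png

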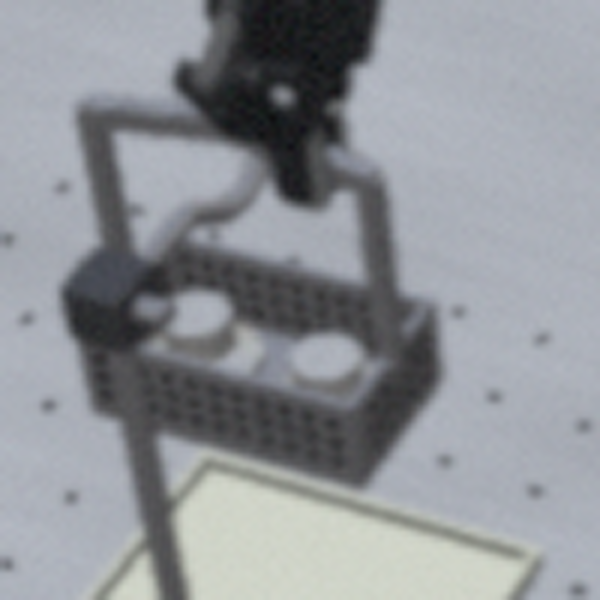

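The bar lies over the hook between its tip, behind the bar at (265,150) in the crop, and the clamp block at (110,300). Both flanges are in the basket. Lower gently while watching the force.

Request:
{"op": "apply_moves", "data": {
  "deltas": [
    [5,[5,0,0],[0,0,0]],
    [5,[10,0,0],[0,0,0]],
    [5,[15,0,0],[0,0,0]],
    [5,[18,0,0],[0,0,0]],
    [5,[20,0,0],[0,0,0]],
    [5,[22,0,0],[0,0,0]],
    [5,[22,0,0],[0,0,0]],
    [5,[22,0,0],[0,0,0]]
  ]
}}

```text
time_s: 10.03
eef_pos: [0.4619, -0.1719, 0.2278]
tcp_rot: [67.7, 90.0, -109.0]
ft_force: [0.1, -0.3, -2.8]
opening: 0.0084
```

Request:
{"op": "apply_moves", "data": {
  "deltas": [
    [5,[1,0,0],[0,0,0]],
    [5,[2,0,0],[0,0,0]],
    [5,[3,0,0],[0,0,0]],
    [5,[3,0,0],[0,0,0]],
    [5,[3,0,0],[0,0,0]],
    [5,[3,0,0],[0,0,0]],
    [5,[3,0,0],[0,0,0]],
    [5,[3,0,0],[0,0,0]]
  ]
}}

```text
time_s: 10.7
eef_pos: [0.4619, -0.1719, 0.2248]
tcp_rot: [154.2, 90.0, -22.5]
ft_force: [-0.1, 0.1, -2.8]
opening: 0.0086
```

Request:
{"op": "apply_moves", "data": {
  "deltas": [
    [5,[1,0,0],[0,0,0]],
    [5,[2,0,0],[0,0,0]],
    [5,[2,0,0],[0,0,0]],
    [5,[2,0,0],[0,0,0]],
    [5,[2,0,0],[0,0,0]],
    [5,[2,0,0],[0,0,0]],
    [5,[2,0,0],[0,0,0]],
    [5,[2,0,0],[0,0,0]]
  ]
}}

```text
time_s: 11.37
eef_pos: [0.4621, -0.172, 0.2232]
tcp_rot: [154.6, 89.9, -22.1]
ft_force: [-0.9, 0.8, 2.3]
opening: 0.0087
```

Request:
{"op": "apply_moves", "data": {
  "deltas": [
    [5,[1,0,0],[0,0,0]],
    [5,[2,0,0],[0,0,0]],
    [5,[2,0,0],[0,0,0]],
    [5,[2,0,0],[0,0,0]],
    [5,[2,0,0],[0,0,0]],
    [5,[2,0,0],[0,0,0]],
    [5,[2,0,0],[0,0,0]],
    [5,[2,0,0],[0,0,0]]
  ]
}}

```text
time_s: 12.03
eef_pos: [0.4623, -0.1721, 0.2225]
tcp_rot: [154.8, 89.9, -21.9]
ft_force: [-2.5, 3.2, 9.7]
opening: 0.0078
```

Contact: the hook now carries the load. Back off 1 mm and open slowly.

Request:
{"op": "apply_moves", "data": {
  "deltas": [
    [5,[-1,0,0],[0,0,0]],
    [5,[-2,0,0],[0,0,0]],
    [5,[-2,0,0],[0,0,0]],
    [9,[-2,0,0],[0,0,0]],
    [11,[-2,0,0],[0,0,0]],
    [13,[-2,0,0],[0,0,0]],
    [15,[-2,0,0],[0,0,0]],
    [18,[-2,0,0],[0,0,0]]
  ],
  "force": 20
}}

```text
time_s: 12.7
eef_pos: [0.4617, -0.1718, 0.2223]
tcp_rot: [-18.4, 89.9, 164.8]
ft_force: [-0.1, -0.3, 0.8]
opening: 0.0179
```

Request:
{"op": "apply_moves", "data": {
  "deltas": [
    [22,[0,0,0],[0,0,0]],
    [28,[0,0,0],[0,0,0]],
    [34,[0,0,0],[0,0,0]],
    [40,[0,0,0],[0,0,0]],
    [46,[0,0,0],[0,0,0]],
    [50,[0,0,0],[0,0,0]],
    [50,[0,0,0],[0,0,0]],
    [50,[0,0,0],[0,0,0]]
  ]
}}

```text
time_s: 13.37
eef_pos: [0.4619, -0.1719, 0.2228]
tcp_rot: [-56.0, 90.0, 127.2]
ft_force: [-0.1, -0.3, -0.7]
opening: 0.0499
```

```bash
python3 go.py .462 -.173 .323 183.2; python3 - <<'E'
from meas import *
im,d=snap('scene'); cv2.imwrite('pics/s5.png',cv2.resize(im[170:270,200:300,::-1],(600,600),interpolation=cv2.INTER_CUBIC))
E
```

```text
t 13.3667 pos [ 0.4619 -0.1719  0.2228] heading -176.73 down [-0.  0. -1.] q [ -2.2   8.3  -3.   -0.  -78.7   5.4] F [-0.1 -0.3 -0.7] open 0.0499
shift mm [-100.2    1.1   -0. ] turn [0.1 0.  0. ]
```

View pics/s5.png

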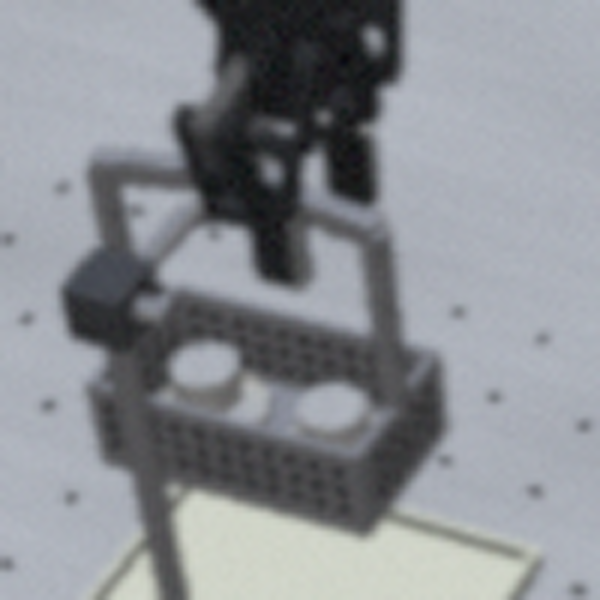

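The basket hangs on the hook and the fingers are clear on both sides of the bar. Retreat straight up.

Request:
{"op": "apply_moves", "data": {
  "deltas": [
    [50,[-5,0,0],[0,0,0]],
    [50,[-15,0,0],[0,0,0]],
    [50,[-30,0,0],[0,0,0]],
    [50,[-50,0,0],[0,0,0]],
    [50,[-75,0,0],[0,0,0]],
    [50,[-100,0,0],[0,0,0]],
    [50,[-125,0,0],[0,0,0]],
    [50,[-140,0,0],[0,0,0]]
  ]
}}

```text
time_s: 14.08
eef_pos: [0.4622, -0.1724, 0.3668]
tcp_rot: [158.5, 89.7, -18.3]
ft_force: [0.4, -0.3, 0.7]
opening: 0.0501
```

Request:
{"op": "apply_moves", "data": {
  "deltas": [
    [50,[0,-20,0],[0,0,0]],
    [50,[0,-60,0],[0,0,0]],
    [50,[0,-100,0],[0,0,0]],
    [50,[0,-140,0],[0,0,0]],
    [50,[0,-180,0],[0,0,0]],
    [50,[0,-220,0],[0,0,0]],
    [50,[0,-250,0],[0,0,0]],
    [50,[0,-250,0],[0,0,0]]
  ]
}}

```text
time_s: 14.75
eef_pos: [0.4472, 0.0819, 0.3633]
tcp_rot: [-103.1, 89.9, 80.5]
ft_force: [0.8, 0.2, -0.7]
opening: 0.0498
```

Request:
{"op": "apply_moves", "data": {
  "deltas": [
    [50,[0,0,0],[0,0,0]],
    [50,[0,0,0],[0,0,0]],
    [50,[0,0,0],[0,0,0]],
    [50,[0,0,0],[0,0,0]],
    [50,[0,0,0],[0,0,0]],
    [50,[0,0,0],[0,0,0]],
    [50,[0,0,0],[0,0,0]],
    [50,[0,0,0],[0,0,0]]
  ]
}}

```text
time_s: 15.42
eef_pos: [0.4476, 0.0774, 0.3628]
tcp_rot: [24.8, 90.0, -151.9]
ft_force: [0.2, 0.4, 0.5]
opening: 0.0502
```

```bash
cat > look.py <<'E'
from meas import *
im0,_=snap('scene'); ims=[]
for _ in range(8): im,d=snap('scene')
t,_=snap('top')
f=lambda i,a,b,c,e:cv2.resize(i[a:b,c:e,::-1],(400,400),interpolation=cv2.INTER_CUBIC)
cv2.imwrite('pics/s6.png',np.hstack([f(im,170,270,200,300),f(t,200,300,350,450)]))
a,b=im0[170:270,200:300].astype(int),im[170:270,200:300].astype(int)
print('max blurred diff over 0.4 s',cv2.GaussianBlur((a-b).mean(2).astype(np.float32),(0,0),1.5).__abs__().max(),sensors.state()['eef_pos'],sensors.state()['time_s'])
E
python3 look.py
```

```text
max blurred diff over 0.4 s 1.4049455 [0.4476 0.0777 0.3628] 15.9167
```

View pics/s6.png

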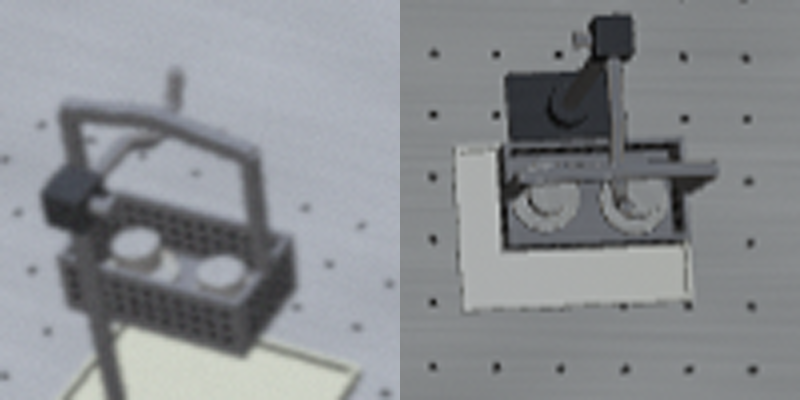

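The left picture shows the bar in the hook with the tip at (175,75) behind it. Both flanges are inside and the basket is above the tray. The images don't change over 0.4 s, so it is at rest.

```bash
python3 -c "
from plant import close_job; print(close_job())"
```

```text
the job is handed in; nothing more can be done
None
```

The steel basket now hangs by its handle on the stand's hook, above the drip tray, with both flanges still in it. I handed the job in at about 16 s of the 54 s allowed.

I gripped the handle's bar about 36 mm off the middle and carried the basket over the hook tip. I then lowered it until the wrist force showed the hook bearing the load, at most 9.7 N in the readings after each move. The fingers opened without dragging the bar, and the arm moved well clear.

- **Last pictures, from both cameras:** the bar sits in the hook with the tip on the far side, both flanges are inside, and the basket is over the tray.
- **At rest:** the scene pictures taken 0.4 s apart showed no change beyond noise.
- **Other things on the table:** I did not touch them, but I did not check their positions again at the end.
- **Disagreements:** the two cameras differed by up to about 8 mm on the bar's position along x. A few network hits were false, and I discarded them against the pictures.

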